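# Hang the objective caddy on the cleat and tug-check it

### The job

Hang the objective caddy on the pull-check stand: hook its sloping rear strip over the cleat lip, near the lip's middle, lower it fully home without dropping it, and let go. Then take it by its front pull tab and tug it straight away from the stand until the stand's pointer lies between the two ribs of its scale (a pull of about 7 or 8 N, never more than 12 N), hold it there for a second, ease it back and let go, leaving the caddy hanging. Do not tip the caddy over and do not disturb the other things on the bench.

Things in the scene. Friction and masses are not known exactly. Their poses are not given: they have to be found in the camera images.
- caddy: Loose grey plastic caddy with three objectives fixed in it, about 0.4 kg, 126 deep x 120 wide x 151 mm high, standing upright. Origin: centre of its tray's underside; z up, +x to its back (rear strip), -x to its front (pull tab). Tray 45 mm high, x -40 to +30 mm; back plate 110 mm high, rear face at x = +30 mm.
- bar (a point): Centre of the carrying bar, at (-8, 0, 140) mm in the caddy's frame. The bar runs along y, 12 mm thick in x, 22 mm high, 88 mm clear between its two posts; pinch it across x.
- pull (a point): Point on the front pull tab, at (-60, 0, 85) mm in the caddy's frame, level with the rear strip. The tab is an upright plate 12 mm thick in y, x -72 to -48 mm, top at z = 102 mm; pinch it across y.
- strip (a point): Middle of the lowest edge of the caddy's rear strip, at (50, 0, 65.4) mm in the caddy's frame. The strip is a 5 mm plate, 110 mm wide, running from the back plate (z = 100 mm) down and backward at 60 degrees from level; the slot between it and the back plate, open below, takes the cleat lip.
- stand: Fixed stand, 180 mm wide, white housing 140 mm high. Origin: bench level under the front face of its sprung aluminium carriage (at rest); -x out of the front, z up. The carriage, 150 mm wide, has the cleat lip and lower a rest bar out to x = -30 mm (z 45 to 60) for the caddy's back. Its pointer, a dark crossbar on top, moves over two pairs of black ribs at 10 and 20 mm travel.
- cleat (a point): Middle of the lip's top edge, at (-20, 0, 122.6) mm in the stand's frame at rest, same axes; moves with the carriage. 5 mm plate, 150 mm wide, rising outward at 60 degrees from level. Caddy fully home: axes parallel to the stand's, caddy origin at (-60, 0, 40) mm in the stand's frame, strip 10 mm behind (+x) and 17 mm below this point. Enter from above; the slope guides it.
- rail (a joint): Travel of the sprung carriage out of the front (stand's -x), m: 0 at rest, spring 500 N/m, so 0.010 = first rib = 5 N, 0.020 = second rib = 10 N; stop at 0.030.
- slide_box: Bystander: wooden slide box 100 x 85 x 35 mm; origin under its centre.
- oil_bottle: Bystander: amber bottle, 34 mm across, 65 mm high; origin under its centre.
- dish: Bystander: low glass dish, 76 mm across, 15 mm high; origin under its centre.
- eyepiece: Bystander: black eyepiece, up to 38 mm across, 60 mm high; origin under its centre.
- jar: Bystander: glass jar 60 mm across, 80 mm high; origin under its centre.
- driver: Bystander: screwdriver 160 mm long, lying; origin under its middle.
- beaker: Bystander: glass beaker 70 mm across, 90 mm high; origin under its centre.

How it is judged (in metres and radians):
On the way, in this order (a step that is already met when the one before it is completed fails the run):
1. the caddy hangs fully home on the cleat, near its middle, let go and still (x of strip in the frame of cleat between 0.005 and 0.017 m and z of strip in the frame of cleat between -0.03 and -0.011 m and y of strip in the frame of cleat between -0.025 and 0.025 m and angle between caddy's own z axis and vertical below 0.12 rad and angle between the x axis of caddy and the x axis of cleat, either way round below 0.12 rad and linear speed of caddy below 0.03 m/s and value of joint rail below 0.004 m and contact force between the fingers and caddy below 0.2 N), for 0.3 s.
2. held by its front pull tab, the caddy is tugged so that the carriage stands 10 to 20 mm out (5 to 10 N), and stays hooked, for 0.6 s (x of strip in the frame of cleat between 0.005 and 0.017 m and z of strip in the frame of cleat between -0.03 and -0.011 m and y of strip in the frame of cleat between -0.025 and 0.025 m and angle between caddy's own z axis and vertical below 0.12 rad and angle between the x axis of caddy and the x axis of cleat, either way round below 0.12 rad and value of joint rail between 0.01 and 0.02 m and contact force between the fingers and caddy above 1 N and distance between the grasp point and pull below 0.04 m), for 0.6 s.
At the end, for the whole second after the job is handed in: The caddy hangs on the cleat lip, let go and still (under 30 mm/s), carriage back within 4 mm of rest; its strip edge is 5 to 17 mm behind and 11 to 30 mm below the lip's top edge and within 25 mm of the cleat's middle; caddy within 0.12 rad of upright and of square to the stand (all of step 1); the robot touches nothing.
It fails at once if the carriage is pulled out more than 25 mm (over 12 N) (value of joint rail above 0.025 m).
It fails at once if the caddy is tipped more than 0.8 rad (angle between caddy's own z axis and vertical above 0.8 rad).
It fails at once if the caddy is dropped: faster than 0.5 m/s with no finger touching it (contact force between the fingers and caddy below 0.1 N and linear speed of caddy above 0.5 m/s).
It fails at once if another thing on the bench is moved more than 30 mm (distance of any of slide_box, oil_bottle, dish, eyepiece, jar, driver, beaker from where it was at the start of the episode above 0.03 m).
It also fails if it takes over 72 s, if anything falls off the work surface, if the arm or the gripper's body presses on something with over 40 N, if the wrist force passes 120 N, or if a joint passes its speed limit or range.

### The arm

A 7-joint arm with a two-finger parallel gripper is mounted at the origin on the work surface. World frame = base frame: x ahead of the robot, y to its left, z up, the work surface at z = 0. Lengths are in m, angles in degrees, forces in N, time in s.
With the tool pointing down it reaches from about 0.35 to 0.775 m from the base axis. Payload 3.1 kg.
Tool frame: the origin (TCP) lies on the centre line of the jaws, within the pads' length; the fingertips stand 17 mm ahead of it and the grasp point (between the pads) lies 2 mm behind it (robot.tip_reach is the distance from the TCP to the fingertips, in m); z points along the fingers, y is the direction in which the jaws open and shut (so a half turn about z gives the same grasp; the last joint's range is limited). The gripper opens to 85 mm and grips with 20 to 120 N. Pads are 22 mm wide; open, the fingers measure 114 mm over their backs; the gripper's body (76 mm by 85 mm) begins 54 mm behind the grasp point. The pads swing forward as they close: fully open they stand 13 mm farther back than shut.
Start: joints at [-78.822, 17.813, 0.802, 86.603, -0.252, 75.585, -1.558], TCP at [0.129, 0.535, 0.248] pointing down, gripper open.
Joint ranges: [-154.91, 154.91], [-16.99, 109.72], [-72.82, 74.43], [7.12, 147.25], [-82.49, 262.49], [11.32, 116.49], [-174.64, 174.64]. Speed limits (degrees/s): [159.86, 159.86, 180, 180, 180, 180, 180].

### API

Orientations are given as [roll, pitch, yaw] about the fixed x, y, z axes, in that order (R = Rz(yaw) Ry(pitch) Rx(roll)).
In Python, from station import robot, fingers, vision, workorder, recognise gives the robot as it stands. Calls block until the motion is done:
- robot.move_to(position, orientation): joint-space move of the TCP to a pose.
- robot.line_to(position, orientation=None, velocity=0.15, f_stop=None): straight line of the TCP; orientation=None keeps the orientation; velocity is the mean speed in m/s. With f_stop (N) it stops when the force on the tool has changed by that much, and returns True; else False.
- robot.move_j(angles): joint-space move.
- fingers.gripper_to(opening, force=None): opening from 0.0 (shut) to 1.0 (fully open); force is the grip in N (None keeps the last); returns when the fingers have stopped.
- robot.pause(seconds).
- robot.inverse_kinematics(position, orientation): joint angles nearest the present ones, or None.
- vision.grab_frame(name): name is "scene" or "top" or "wrist"; returns the picture (384x512x3 uint8, red, green, blue); there is no depth.
- vision.calibration(name): a dict with "mtx" (3x3 intrinsics, pixels), "k1" (the pictures are not rectified: a ray, as slopes to the right and down, at radius r is drawn at 1 + k1 r^2 times it, then the intrinsics apply), "extrinsics" (4x4, takes a point from world to camera coordinates); the wrist camera has in their place "T_tool_cam" (4x4, takes a point from camera to tool coordinates, whose origin is the TCP and whose axes are the flange's). Camera axes: x right, y up, looking along -z (the intrinsics and any distortion apply to the point x, -y, -z); pixel columns grow to the right and rows downward; lengths in m; the calibration is good to about 2 mm. A picture is of the moment at which its call begins: read the wrist's pose just before it. calibration takes no time and is no camera call.
A pose or a line that the arm cannot do raises robot.PlanningError and nothing moves.
- workorder.close_job(): hands the job in, once; it reports no verdict.
Trained networks look in the newest picture that a camera, given by its name, has taken for a name from the list of things; names that differ only in an ending like _2 or _b are one class to them, and where a whole thing is asked for, a point or a joint stands for the part that bears it (a point fixed in the world has none). Each returns a list of dicts, best first, with "p" (0 to 1); they miss things now and then, are a little off and sometimes report something else, mostly with a low value. They report only what shows in the picture. A call takes as long as a camera call.
- recognise(label, camera): "rect" ([centre column, centre row, width, height] in pixels, round what is visible of it).
Readings, each from a call of its own:
- robot.current_time_s(): time.
- robot.current_joint_positions(): joint angles.
- robot.current_dq(): joint speeds.
- robot.current_joint_torque(): joint torques, N m.
- robot.current_tool_pos(): TCP position.
- robot.current_eef_rot(): TCP orientation.
- robot.current_contact_force(): force on the tool from outside, world axes, zero at the start.
- robot.current_torque(): the same for the moment, N m.
- robot.current_finger_gap(): opening from 0.0 (shut) to 1.0 (fully open).
Only numpy, scipy, OpenCV 4.12 (cv2) and the standard library are available. Lean on these libraries where they do the work, as an engineer would, in place of code of your own. Each camera call takes 0.05 s, during which the arm holds its last target.

## Working session

There is one attempt and no reset: what is moved stays moved. The work goes in short steps, each a Python script; the robot and the scene stay as the last script left them, time stands still between calls to the robot, and variables do not carry over. Pictures are saved under pics/ and viewed, and the job is handed in when it is done.

```bash
ls; mkdir -p pics; cat > a.py <<'E'
from station import robot, fingers, vision, workorder, recognise
import cv2, numpy as np
for n in ("scene","top","wrist"):
    im=vision.grab_frame(n); cv2.imwrite(f"pics/{n}0.png",cv2.cvtColor(im,cv2.COLOR_RGB2BGR))
    for l in ("caddy","stand","bar","pull","strip","cleat","slide_box","oil_bottle","dish","eyepiece","jar","driver","beaker"):
        if n=="wrist" : continue
        try:
            r=recognise(l,n); print(n,l,[(np.round(q["rect"]).tolist(),round(q["p"],2)) for q in r[:2]])
        except Exception as e: print(l,e)
for n in ("scene","top","wrist"): print(n,vision.calibration(n))
print(robot.current_time_s(),robot.current_eef_rot())
E
python3 a.py
```

```text
pics
scene caddy [([241.0, 192.0, 38.0, 43.0], 0.93), ([375.0, 216.0, 68.0, 81.0], 0.46)]
scene stand [([373.0, 216.0, 66.0, 76.0], 0.55)]
scene bar [([243.0, 190.0, 38.0, 42.0], 0.72)]
scene pull [([244.0, 191.0, 37.0, 38.0], 0.93), ([212.0, 262.0, 28.0, 28.0], 0.34)]
scene strip [([243.0, 192.0, 35.0, 40.0], 0.83)]
scene cleat [([375.0, 216.0, 53.0, 55.0], 0.82)]
scene slide_box [([163.0, 197.0, 37.0, 34.0], 0.73)]
scene oil_bottle [([310.0, 183.0, 7.0, 16.0], 0.61), ([305.0, 278.0, 19.0, 22.0], 0.51)]
scene dish [([304.0, 224.0, 24.0, 21.0], 0.72)]
scene eyepiece [([349.0, 174.0, 12.0, 12.0], 0.5)]
scene jar [([302.0, 277.0, 19.0, 24.0], 0.74)]
scene driver [([209.0, 268.0, 24.0, 24.0], 0.78)]
scene beaker [([192.0, 136.0, 19.0, 31.0], 0.95), ([210.0, 267.0, 20.0, 19.0], 0.71)]
top caddy [([293.0, 200.0, 54.0, 53.0], 0.84), ([374.0, 172.0, 49.0, 45.0], 0.29)]
top stand [([129.0, 219.0, 88.0, 74.0], 0.74)]
top bar [([290.0, 200.0, 53.0, 49.0], 0.65)]
top pull [([291.0, 200.0, 56.0, 53.0], 0.64), ([190.0, 117.0, 33.0, 27.0], 0.59)]
top strip [([291.0, 201.0, 49.0, 55.0], 0.68)]
top 
[... 1201 characters left out ...]
993,  0.99156387, -0.9485283 ],
       [ 0.        ,  0.        ,  0.        ,  1.        ]])}
wrist {'mtx': array([[271.80643962,   0.        , 255.7835719 ],
       [  0.        , 271.80643962, 191.67651318],
       [  0.        ,   0.        ,   1.        ]]), 'k1': -0.057278051008035846, 'T_tool_cam': array([[ 3.99142787e-04,  9.54785473e-01,  2.97295377e-01,
         7.48418588e-02],
       [ 9.99999875e-01, -2.91259610e-04, -4.07178526e-04,
         7.45952742e-04],
       [-3.02178006e-04,  2.97295502e-01, -9.54785470e-01,
        -1.25800400e-01],
       [ 0.00000000e+00,  0.00000000e+00,  0.00000000e+00,
         1.00000000e+00]])}
1.45 [1.79996497e+02 1.54975090e-03 1.66432923e+02]
```

```bash
python3 -c "
import cv2
for n in ('scene','top'):
    im=cv2.imread(f'pics/{n}0.png'); cv2.imwrite(f'pics/{n}0b.png',cv2.resize(im,(768,576),interpolation=cv2.INTER_CUBIC))
t=cv2.imread('pics/top0.png')
c=t[160:240,250:340]; cv2.imwrite('pics/topc.png',cv2.resize(c,None,fx=6,fy=6,interpolation=cv2.INTER_CUBIC))
c=t[170:270,75:205]; cv2.imwrite('pics/tops.png',cv2.resize(c,None,fx=6,fy=6,interpolation=cv2.INTER_CUBIC)[:600])
"
```

```text
(no output)
```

View pics/top0b.png

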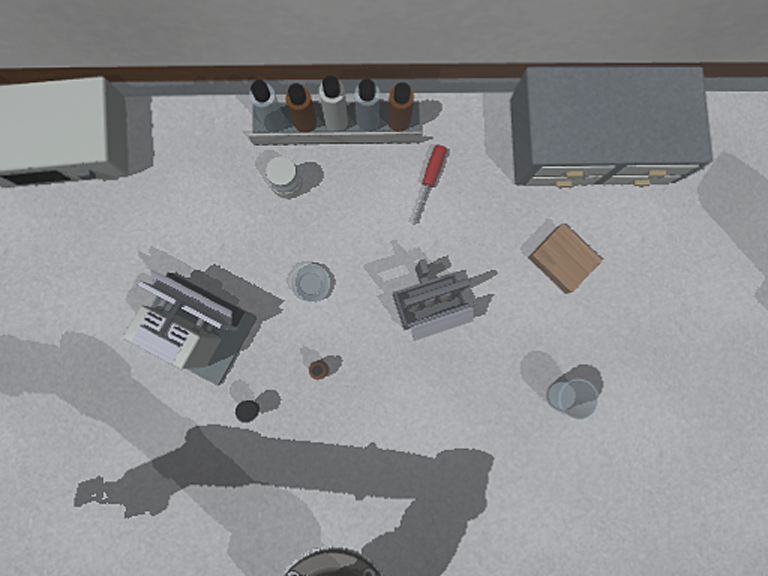

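View pics/scene0b.png

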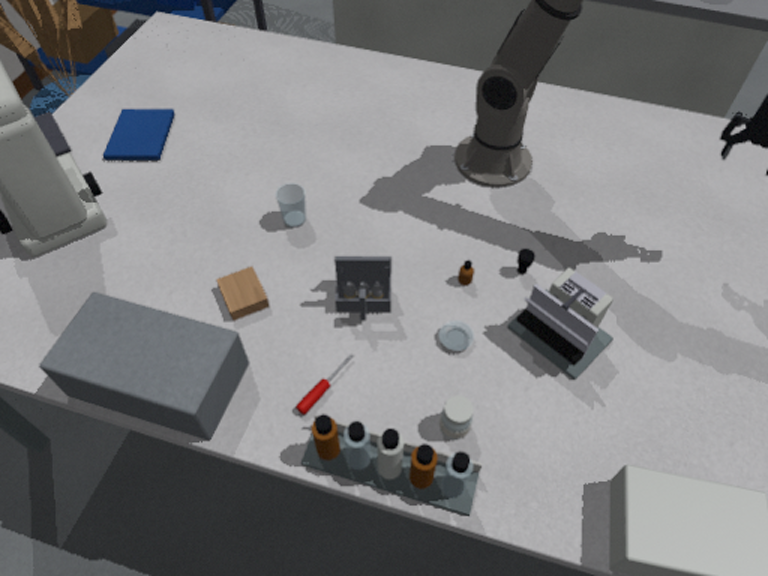

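View pics/topc.png

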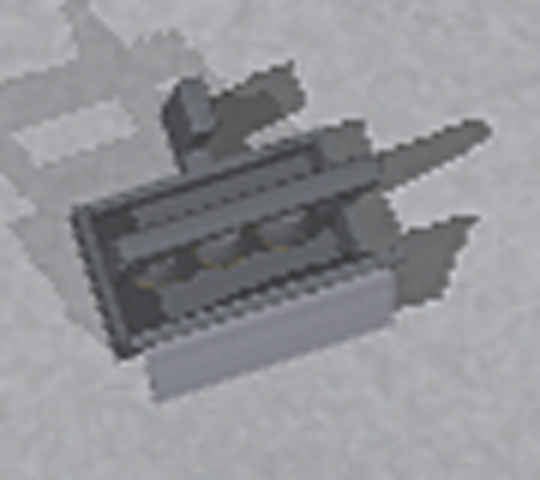

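View pics/tops.png

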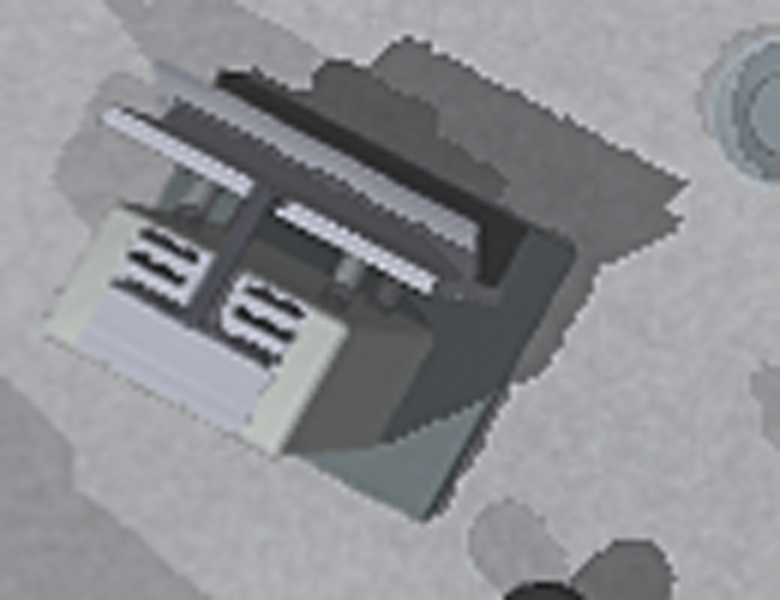

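```bash
cat > h.py <<'E'
from station import robot, fingers, vision, workorder, recognise
import cv2, numpy as np
from scipy.spatial.transform import Rotation as R
from scipy.optimize import least_squares
def K(n):
    c=vision.calibration(n); return c
def undist(c,px):
    px=np.atleast_2d(np.array(px,float)); m=c["mtx"]
    d=np.array([c["k1"],0,0,0,0])
    return cv2.undistortPoints(px[:,None,:],m,d)[:,0]
def proj(c,E,P):
    P=np.atleast_2d(P); q=P@E[:3,:3].T+E[:3,3]
    q=q*[1,-1,-1]
    return cv2.projectPoints(q,np.zeros(3),np.zeros(3),c["mtx"],np.array([c["k1"],0,0,0,0]))[0][:,0]
def ext(n,c,T=None):
    if n!="wrist": return c["extrinsics"]
    return np.linalg.inv(T@c["T_tool_cam"])
def toolT():
    T=np.eye(4); T[:3,:3]=R.from_euler("xyz",robot.current_eef_rot(),degrees=True).as_matrix(); T[:3,3]=robot.current_tool_pos(); return T
def onplane(c,E,px,z):
    u=undist(c,px); d=np.c_[u[:,0],-u[:,1],-np.ones(len(u))]@E[:3,:3]
    o=-E[:3,:3].T@E[:3,3]; z=np.broadcast_to(z,(len(u),))
    return o+d*((z-o[2])/d[:,2])[:,None]
def fit(views,x0):
    """views: list of (c,E,px Nx2,P Nx3 local); returns x,y,yaw"""
    def f(x):
        r=[]
        c_,s_=np.cos(x[2]),np.sin(x[2]); Rz=np.array([[c_,-s_,0],[s_,c_,0],[0,0,1]])
        for c,E,px,P in views:
            r.append((proj(c,E,np.array(P)@Rz.T+[x[0],x[1],0])-px).ravel())
        return np.concatenate(r)
    s=least_squares(f,x0,loss="soft_l1"); return s.x,f(s.x).reshape(-1,2)
def save(im,name,box=None,s=1.5):
    if box: im=im[box[1]:box[3],box[0]:box[2]]
    cv2.imwrite("pics/"+name,cv2.cvtColor(cv2.resize(im,None,fx=s,fy=s,interpolation=cv2.INTER_CUBIC),cv2.COLOR_RGB2BGR))
E
cat > b.py <<'E'
from h import *
c=K("top");E=ext("top",c)
cr=lambda p,o:(np.array(p)+.5)/6-.5+o
pc=cr([(155,403),(397,315),(150,355),(395,268)],[250,160])
P=[(.05,.055,.0654),(.05,-.055,.0654),(.03,.055,.1),(.03,-.055,.1)]
print(np.round(onplane(c,E,pc,[.0654,.0654,.1,.1]),4))
x,r=fit([(c,E,pc,np.array(P))],[.6,-.2,np.pi+.3]);print("caddy",x,np.degrees(x[2]),r.round(1).tolist())
ps=cr([(158,60),(478,224)],[75,170])
print(np.round(onplane(c,E,ps,.1226),4))
x,r=fit([(c,E,ps,np.array([(-.02,.075,.1226),(-.02,-.075,.1226)]))],[.6,.2,np.pi-.5]);print("stand",x,np.degrees(x[2]),r.round(1).tolist())
for n,p,z in [("dish",(207,189),.01),("oil",(212,246),.06),("eye",(165,274),.06),("jar",(187,113),.08),("beaker",(374,263),.0),("box",(376,172),.035)]:
    print(n,onplane(c,E,p,z)[0].round(3))
E
python3 b.py
```

```text
[[ 0.4666 -0.1527  0.0654]
 [ 0.5025 -0.2598  0.0654]
 [ 0.4859 -0.1485  0.1   ]
 [ 0.5202 -0.2532  0.1   ]]
caddy [ 0.52920982 -0.28998789  2.75164282] 157.65752008767262 [[64.6, 0.3], [-15.1, -0.2], [71.4, 0.5], [-10.1, -0.6]]
[[0.5901 0.2774 0.1226]
 [0.5201 0.1463 0.1226]]
stand [0.53504626 0.08349189 3.61069639] 206.8776641970045 [[102.8, -0.6], [-5.4, 0.6]]
dish [0.576 0.03  0.01 ]
oil [0.421 0.013 0.06 ]
eye [0.353 0.133 0.06 ]
jar [0.771 0.074 0.08 ]
beaker [ 0.362 -0.428  0.   ]
box [ 0.611 -0.438  0.035]
```

```bash
sed -i 's/(.05,.055,.0654),(.05,-.055,.0654),(.03,.055,.1),(.03,-.055,.1)/(.05,-.055,.0654),(.05,.055,.0654),(.03,-.055,.1),(.03,.055,.1)/; s/(-.02,.075,.1226),(-.02,-.075,.1226)/(-.02,-.075,.1226),(-.02,.075,.1226)/' b.py; python3 b.py | grep -E "caddy|stand"
```

```text
caddy [ 0.53176158 -0.19109933  3.46069286] 198.28309527780485 [[0.7, -0.2], [-0.3, 0.4], [-0.1, -0.0], [-0.2, -0.1]]
stand [0.53745647 0.22126474 2.65116293] 151.90044646769482 [[-0.2, -0.1], [0.2, 0.1]]
```

```bash
cat > c.py <<'E'
from h import *
robot.move_to([.555,.205,.29],[180,0,61.9])
T=toolT(); np.save("T1.npy",T); im=vision.grab_frame("wrist"); np.save("w1.npy",im); save(im,"w1.png")
print(robot.current_time_s(),T.round(3).tolist(),robot.current_joint_positions())
c=K("wrist");E=ext("wrist",c,T)
x=[.5375,.2213,2.6512]; Rz=R.from_euler("z",x[2]).as_matrix()
for P in [(-.02,-.075,.1226),(-.02,.075,.1226),(-.03,.075,.06),(-.03,-.075,.06)]: print(P,proj(c,E,Rz@P+[x[0],x[1],0]).round(1))
E
python3 c.py
```

```text
3.45 [[0.468, 0.884, -0.001, 0.554], [0.884, -0.468, 0.001, 0.207], [0.0, -0.002, -1.0, 0.29], [0.0, 0.0, 0.0, 1.0]] [-48.09050612  24.90505164  39.4649072   76.23819153 -15.66488392
  84.31192566 -37.62624311]
(-0.02, -0.075, 0.1226) [[254.2 105. ]]
(-0.02, 0.075, 0.1226) [[253.9 237. ]]
(-0.03, 0.075, 0.06) [[261.3 216.9]]
(-0.03, -0.075, 0.06) [[262.5 105.6]]
```

View pics/w1.png

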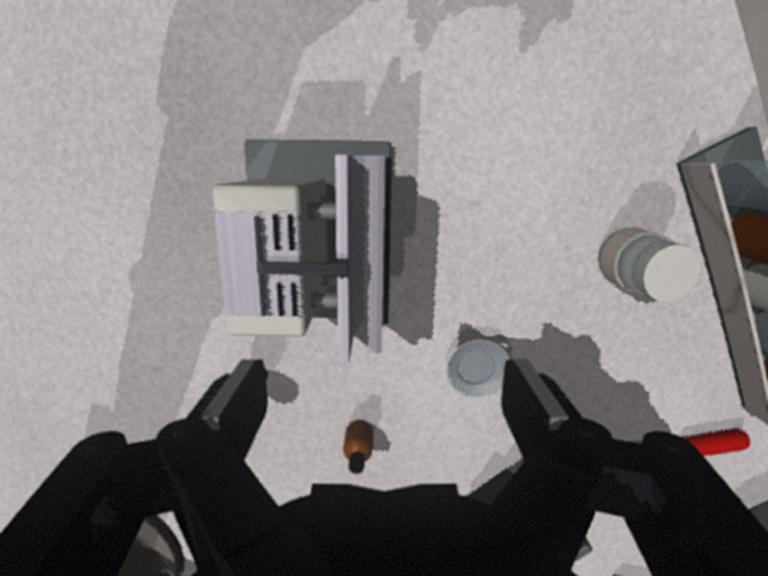

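```bash
python3 -c "
from h import *
im=np.load('w1.npy'); save(im,'w1c.png',(135,85,275,250),5)"
```

```text
(no output)
```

View pics/w1c.png

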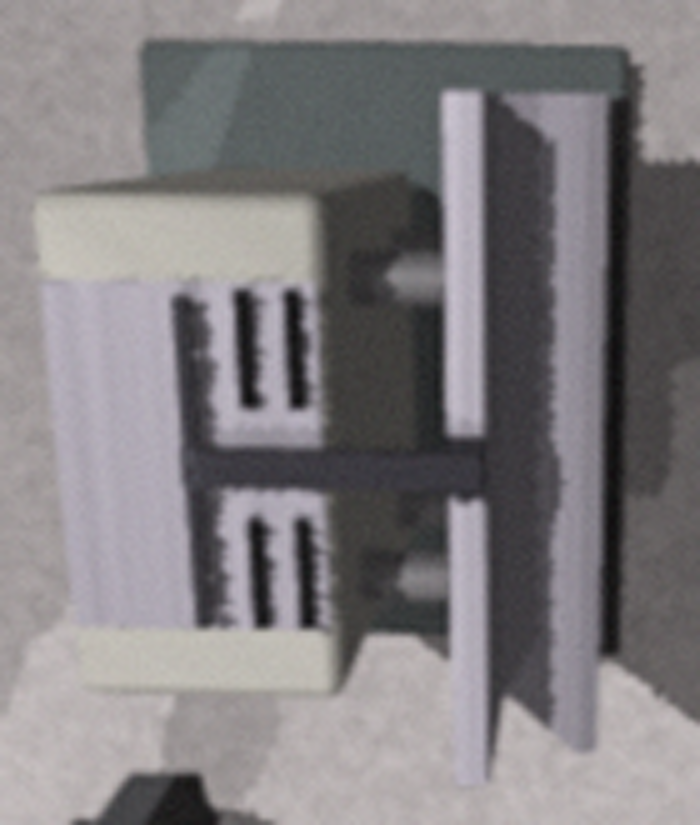

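```bash
cat > d.py <<'E'
from h import *
T=np.load("T1.npy"); c=K("wrist");E=ext("wrist",c,T)
px=(np.array([(608,93),(594,748)])+.5)/5-.5+[135,85]
print(onplane(c,E,px,.1226).round(4))
P=np.array([(-.02,-.075,.1226),(-.02,.075,.1226)])
x,r=fit([(c,E,px,P)],[.5375,.2213,2.65]);print(x,np.degrees(x[2]),r.round(1).tolist())
ct=K("top");Et=ext("top",ct)
ps=(np.array([(158,60),(478,224)])+.5)/6-.5+[75,170]
x,r=fit([(c,E,px,P),(ct,Et,ps,P)],[.5375,.2213,2.65]);print(x,np.degrees(x[2]),r.round(1).tolist())
E
python3 d.py
```

```text
[[0.5932 0.2787 0.1226]
 [0.521  0.1492 0.1226]]
[0.53946857 0.22340883 2.63340089] 150.88275704254653 [[0.0, -0.6], [-0.0, 0.9]]
[0.53918062 0.22295979 2.63537569] 150.9959043190634 [[-0.2, -0.1], [0.1, 1.3], [-0.6, -1.2], [-0.6, -0.1]]
```

```bash
cat > e.py <<'E'
from h import *
robot.move_to([.539,-.1886,.29],[180,0,108.3]); robot.pause(.1)
T=toolT(); np.save("T2.npy",T); im=vision.grab_frame("wrist"); np.save("w2.npy",im); save(im,"w2.png")
print(robot.current_time_s(),T.round(3).tolist(),robot.current_joint_positions())
c=K("wrist");E=ext("wrist",c,T)
x=[.5318,-.1911,3.4607]; Rz=R.from_euler("z",x[2]).as_matrix()
for P in [(.05,-.055,.0654),(.05,.055,.0654),(-.014,-.044,.151),(-.014,.044,.151),(-.072,0,.102)]: print(P,proj(c,E,Rz@P+[x[0],x[1],0]).round(1))
save(im,"w2c.png",(180,100,330,240),5)
E
python3 e.py
```

```text
5.0667 [[-0.317, 0.948, -0.0, 0.54], [0.948, 0.317, 0.001, -0.187], [0.001, 0.0, -1.0, 0.29], [0.0, 0.0, 0.0, 1.0]] [-11.42746655  22.53495929  41.74219251  79.83435188 -14.91456457
  83.21687838  48.33332783]
(0.05, -0.055, 0.0654) [[208.  126.4]]
(0.05, 0.055, 0.0654) [[211.7 208.2]]
(-0.014, -0.044, 0.151) [[259.7 143.8]]
(-0.014, 0.044, 0.151) [[259.  227.2]]
(-0.072, 0, 0.102) [[307.5 176. ]]
```

View pics/w2.png

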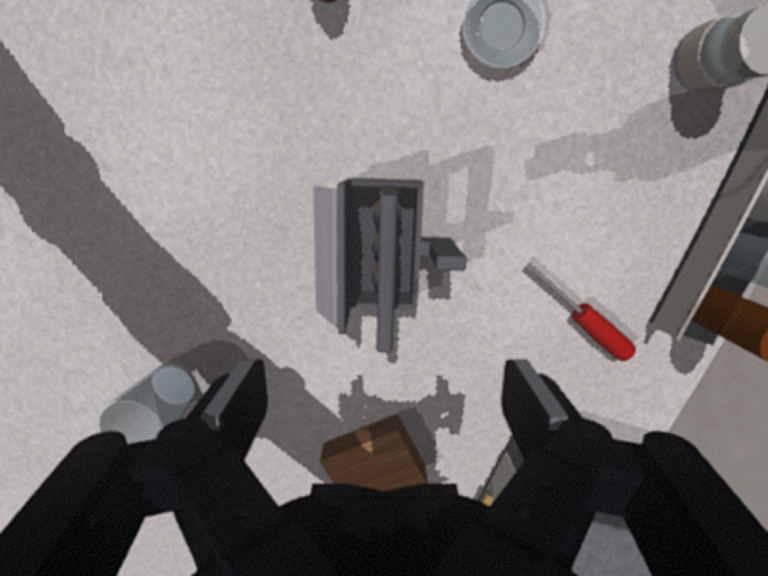

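View pics/w2c.png

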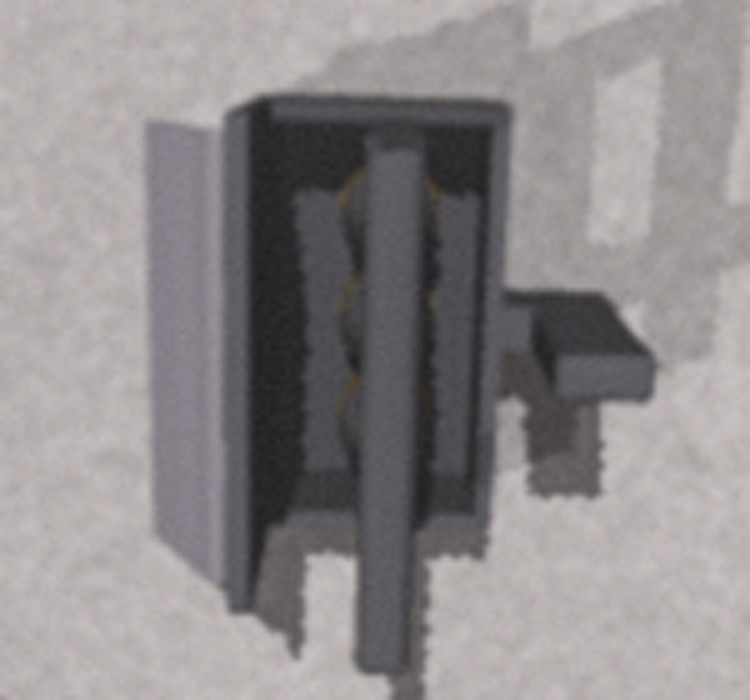

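```bash
cat > f.py <<'E'
from h import *
T=np.load("T2.npy"); c=K("wrist");E=ext("wrist",c,T)
w=lambda p:(np.array(p)+.5)/5-.5+[180,100]
ct=K("top");Et=ext("top",ct); t=lambda p:(np.array(p)+.5)/6-.5+[250,160]
x=[.5318,-.1911,3.4607]; Rz=R.from_euler("z",x[2]).as_matrix()
loc=lambda p:((p-[x[0],x[1],0])@Rz*1000).round(1).tolist()
print("wrist strip",loc(onplane(c,E,w([(147,122),(155,533)]),.0654)))
print("wrist bar top L,R up; L,R low",loc(onplane(c,E,w([(367,150),(425,150),(357,660),(410,660)]),.151)))
print("wrist backplate top L,R",loc(onplane(c,E,w([(225,115),(248,110),(228,608),(250,608)]),.110)))
print("wrist tab top",loc(onplane(c,E,w([(557,358),(653,358),(557,400),(653,400)]),.102)))
print("tray front",loc(onplane(c,E,w([(510,105)]),.045)))
print("top strip",loc(onplane(ct,Et,t([(155,403),(397,315)]),.0654)))
print("top bar",loc(onplane(ct,Et,t([(118,240),(122,258),(378,165),(380,185)]),.151)))
E
python3 f.py
```

```text
wrist strip [[48.6, -58.0, 65.4], [51.3, 52.1, 65.4]]
wrist bar top L,R up; L,R low [[-7.5, -57.5, 151.0], [-18.6, -57.6, 151.0], [-5.5, 49.2, 151.0], [-16.8, 49.2, 151.0]]
wrist backplate top L,R [[23.9, -61.9, 110.0], [18.9, -63.0, 110.0], [26.6, 55.0, 110.0], [21.3, 55.0, 110.0]]
wrist tab top [[-52.1, -5.8, 102.0], [-74.9, -5.9, 102.0], [-52.5, 4.4, 102.0], [-75.5, 4.3, 102.0]]
tray front [[-44.6, -61.5, 45.0]]
top strip [[49.8, -56.9, 65.4], [49.4, 56.0, 65.4]]
top bar [[-16.0, -55.6, 151.0], [-8.7, -56.5, 151.0], [-9.6, 53.1, 151.0], [-1.8, 51.0, 151.0]]
```

```bash
cat > g.py <<'E'
from h import *
T=np.load("T1.npy"); c=K("wrist");E=ext("wrist",c,T)
w=lambda p:(np.array(p)+.5)/5-.5+[135,85]
ct=K("top");Et=ext("top",ct); t=lambda p:(np.array(p)+.5)/6-.5+[75,170]
x=[.5392,.2230,np.radians(151.0)]; Rz=R.from_euler("z",x[2]).as_matrix()
loc=lambda p:((p-[x[0],x[1],0])@Rz*1000).round(1).tolist()
print("lip outer z120/122.6",loc(onplane(c,E,w([(608,93),(594,748)]),.1201)),loc(onplane(c,E,w([(608,93),(594,748)]),.1226)))
print("restbar",loc(onplane(c,E,w([(630,105),(617,652)]),.06)))
for z in (.125,.14,.15): print("carriage top",z,loc(onplane(c,E,w([(487,90),(490,783),(442,92),(458,783)]),z)))
print("housing front/back top",loc(onplane(c,E,w([(320,192),(340,690),(37,195),(85,690)]),.140)))
print("pointer",loc(onplane(c,E,w([(187,450),(487,450),(187,492),(487,495)]),.15)))
print("top lip",loc(onplane(ct,Et,t([(158,60),(478,224)]),.1201)))
print("top restbar",loc(onplane(ct,Et,t([(222,72),(532,232)]),.06)))
im=np.load('w1.npy'); save(im,'w1d.png',(225,90,275,140),12)
im=np.load('w1.npy'); save(im,'w1e.png',(225,200,275,250),12)
E
python3 g.py
```

```text
lip outer z120/122.6 [[-20.7, -73.9, 120.1], [-20.4, 75.7, 120.1]] [[-20.7, -73.9, 122.6], [-20.4, 74.4, 122.6]]
restbar [[-26.4, -72.1, 60.0], [-26.4, 75.2, 60.0]]
carriage top 0.125 [[4.0, -74.0, 125.0], [4.1, 82.9, 125.0], [13.2, -73.4, 125.0], [11.8, 83.1, 125.0]]
carriage top 0.14 [[2.8, -73.7, 140.0], [2.9, 75.1, 140.0], [11.5, -73.2, 140.0], [10.1, 75.2, 140.0]]
carriage top 0.15 [[1.9, -73.6, 150.0], [2.0, 69.9, 150.0], [10.3, -73.1, 150.0], [9.0, 70.0, 150.0]]
housing front/back top [[35.9, -53.9, 140.0], [35.9, 53.0, 140.0], [92.8, -52.7, 140.0], [92.9, 54.4, 140.0]]
pointer [[62.8, -3.3, 150.0], [2.2, -4.4, 150.0], [63.4, 5.5, 150.0], [2.2, 5.0, 150.0]]
top lip [[-18.0, -73.3, 120.1], [-20.4, 75.7, 120.1]]
top restbar [[-23.3, -71.8, 60.0], [-25.3, 82.3, 60.0]]
```

View pics/w1d.png

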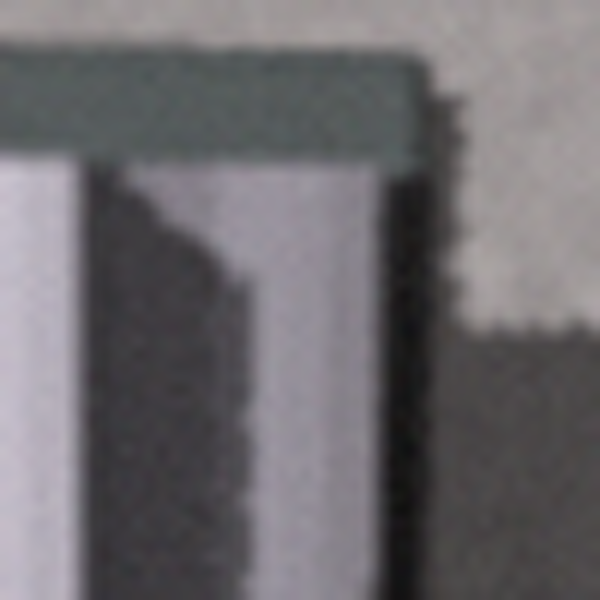

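View pics/w1e.png

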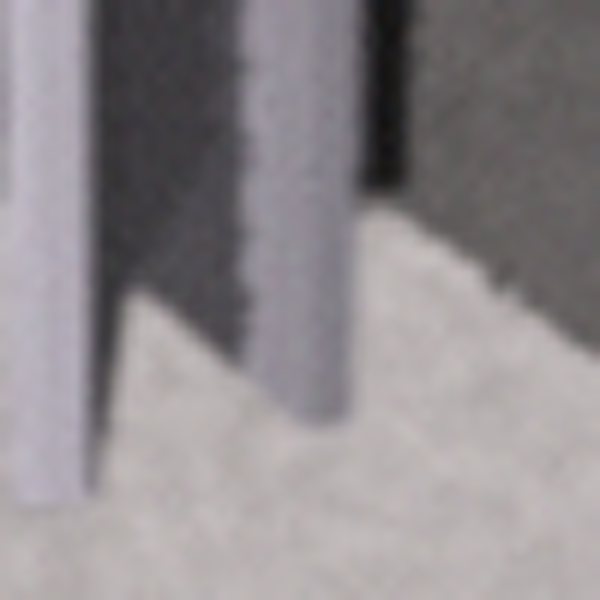

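```bash
cat > i.py <<'E'
from h import *
fingers.gripper_to(.55,30)
o=[180,0,107.2]
robot.move_to([.5426,-.1850,.20],o)
print(robot.line_to([.5426,-.1850,.139],o,velocity=.1,f_stop=8))
print(robot.current_tool_pos())
fingers.gripper_to(0,35); robot.pause(.1)
print(robot.current_finger_gap(),robot.current_contact_force(),robot.current_tool_pos(),robot.current_time_s())
im=vision.grab_frame("wrist"); save(im,"w3.png")
E
python3 i.py
```

```text
False
[ 0.54329514 -0.18545934  0.13996319]
0.13092178745380315 [-1.65101203  0.01643601  2.39234491] [ 0.54263899 -0.18541069  0.13953317] 7.2417
```

View pics/w3.png

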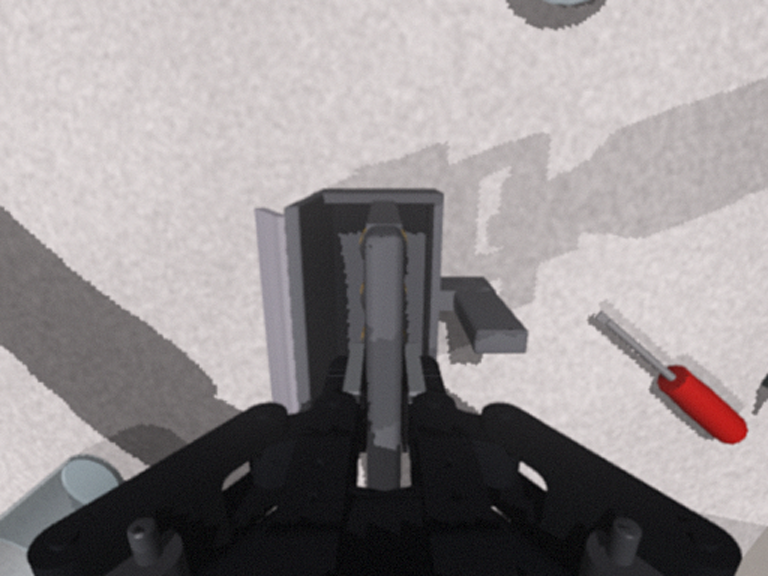

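```bash
cat > j.py <<'E'
from h import *
o=[180,0,107.2]
robot.line_to([.5426,-.1850,.27],o,velocity=.12)
robot.pause(.2);print(robot.current_contact_force(),robot.current_torque(),robot.current_finger_gap())
robot.line_to([.5953,.1912,.27],[180,0,61.0],velocity=.15)
robot.pause(.3);print(robot.current_contact_force(),robot.current_torque(),robot.current_tool_pos(),robot.current_eef_rot(),robot.current_time_s())
T=toolT(); np.save("T4.npy",T)
im=vision.grab_frame("wrist"); np.save("w4.npy",im);save(im,"w4.png")
im=vision.grab_frame("top"); np.save("t4.npy",im);save(im,"t4.png",(75,130,235,270),5)
im=vision.grab_frame("scene"); np.save("s4.npy",im);save(im,"s4.png",(320,140,440,260),5)
E
python3 j.py
```

```text
[ 0.70768292 -0.61730568 -4.02335005] [ 0.00115075 -0.04686422  0.01799364] 0.1324154807538192
[-0.10445596 -0.1172426  -4.18994637] [-0.0099146   0.01526027 -0.01290833] [0.59529783 0.19103272 0.27002561] [-1.79998577e+02 -2.03237185e-03  6.09845470e+01] 11.7167
```

View pics/w4.png

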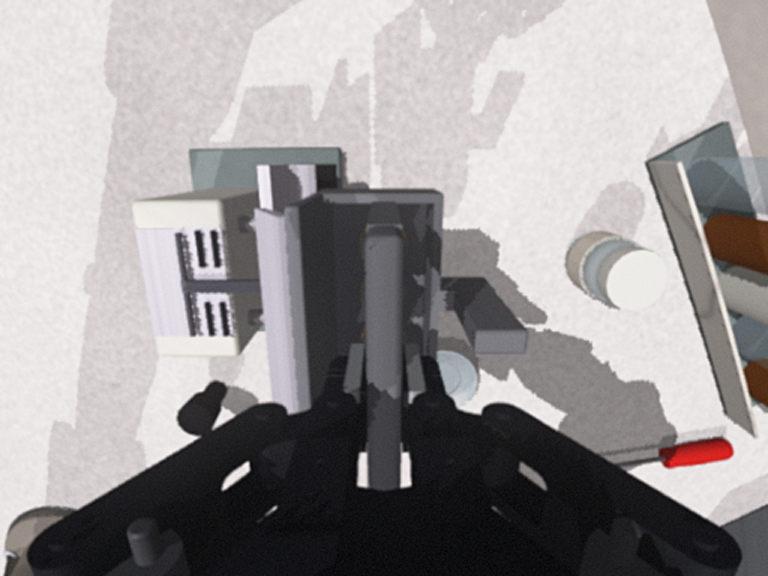

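View pics/s4.png

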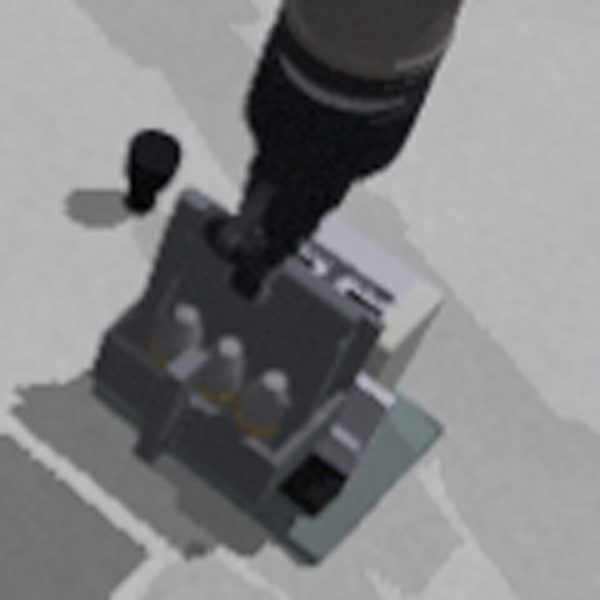

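View pics/t4.png

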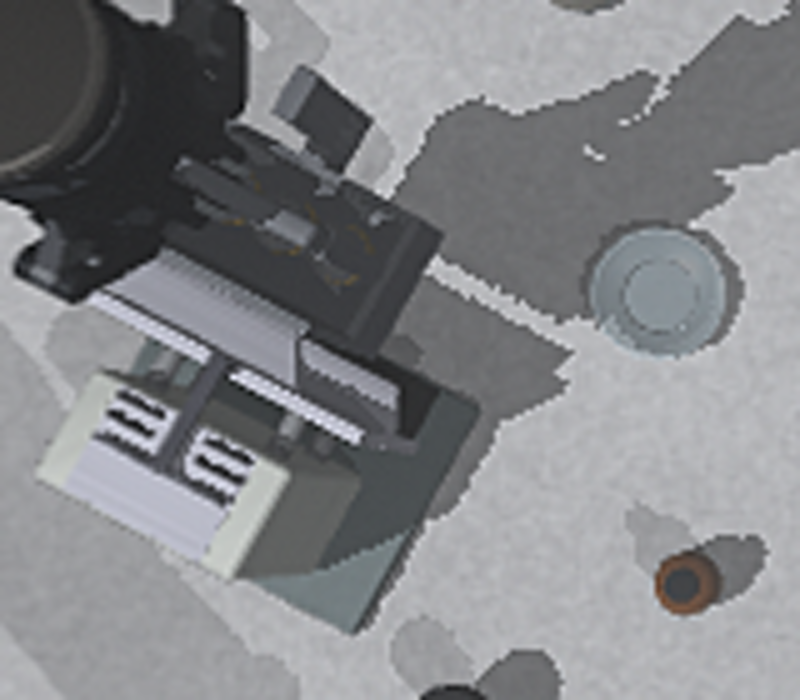

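```bash
cat > k.py <<'E'
from h import *
ct=K("top");Et=ext("top",ct)
x=[.5358,.2242,np.radians(151)]; Rz=R.from_euler("z",x[2]).as_matrix()
loc=lambda p:((p-[x[0],x[1],0])@Rz*1000).round(1).tolist()
t=lambda p:(np.array(p)+.5)/5-.5+[75,130]
print("strip corner +y (exp -5.7,55), upper(exp -30,55,.2305)",loc(onplane(ct,Et,t([(297,388),(310,330)]),[.198,.2305])))
print("lip corner(+y) exp -24.3,75", loc(onplane(ct,Et,t([(402,383)]),.1201)))
c=K("wrist");E=ext("wrist",c,np.load("T4.npy"))
w=lambda p:(np.array(p)+.5)/1.5-.5
print("wrist strip -y corner exp -5.7,-55",loc(onplane(c,E,w([(256,209)]),.198)))
print("wrist tab top exp -108..-132, +-6",loc(onplane(c,E,w([(477,331),(525,331),(477,352),(525,352)]),.2325)))
print("stand: carriage top -y front",loc(onplane(c,E,w([(316,166)]),.1201)), loc(onplane(c,E,w([(137,202),(158,354)]),.14)))
E
python3 k.py
```

```text
strip corner +y (exp -5.7,55), upper(exp -30,55,.2305) [[-6.2, 56.1, 198.0], [-32.9, 58.6, 230.5]]
lip corner(+y) exp -24.3,75 [[-26.3, 75.9, 120.1]]
wrist strip -y corner exp -5.7,-55 [[-7.1, -55.0, 198.0]]
wrist tab top exp -108..-132, +-6 [[-109.4, -6.1, 232.5], [-130.5, -6.0, 232.5], [-110.1, 4.0, 232.5], [-131.6, 4.1, 232.5]]
stand: carriage top -y front [[-24.7, -74.2, 120.1]] [[86.8, -53.9, 140.0], [90.4, 51.6, 140.0]]
```

```bash
cat > l.py <<'E'
from h import *
print(robot.line_to([.5953,.1912,.200],velocity=.08,f_stop=6), robot.current_tool_pos(),robot.current_contact_force())
print(robot.line_to([.5953,.1912,.176],velocity=.03,f_stop=4.5), robot.current_tool_pos(),robot.current_contact_force(),robot.current_time_s())
im=vision.grab_frame("top"); save(im,"t5.png",(75,130,235,270),5)
im=vision.grab_frame("scene"); save(im,"s5.png",(320,140,440,260),5)
E
python3 l.py
```

```text
False [0.59571485 0.19130022 0.20048568] [-0.35550802 -0.2553107  -3.79341244]
True [0.59514642 0.19122843 0.17969701] [-0.02374825 -0.08141669  4.42691952] 13.5417
```

View pics/t5.png

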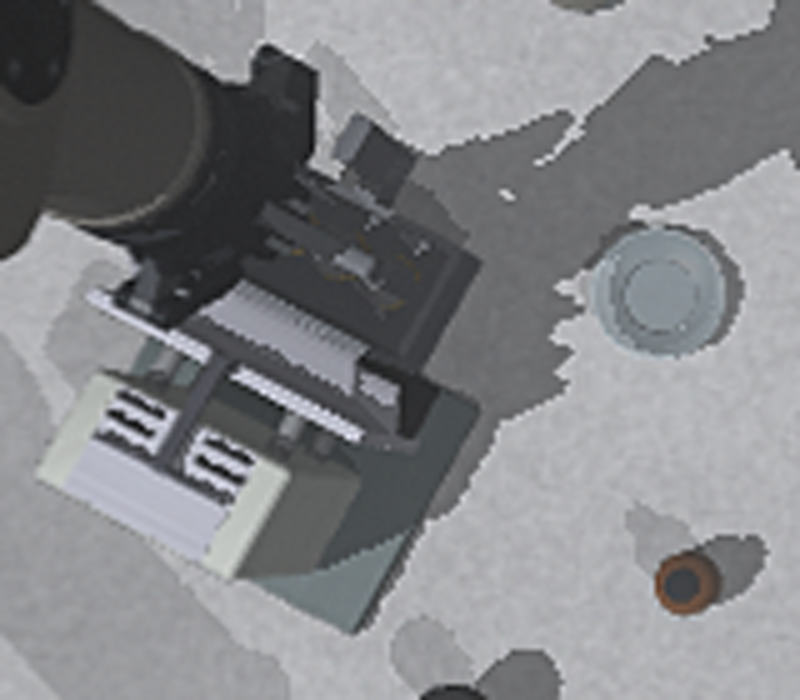

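View pics/s5.png

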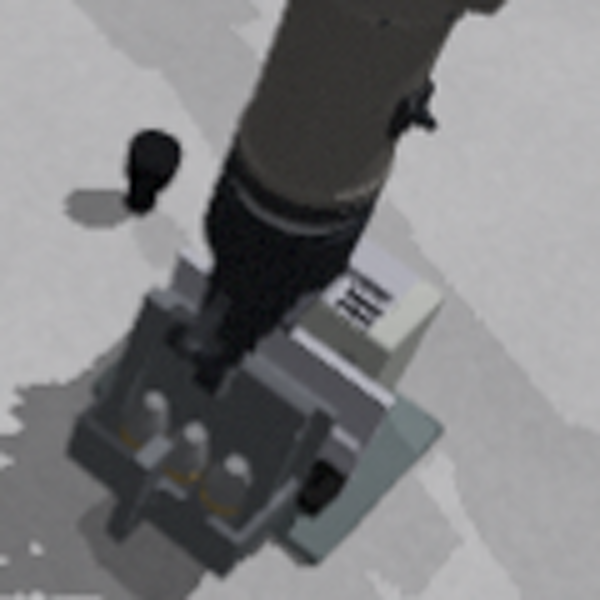

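```bash
cat > m.py <<'E'
from h import *
fingers.gripper_to(.5)
robot.pause(.3); print(robot.current_contact_force(), robot.current_tool_pos())
robot.line_to([.5953,.1912,.26],velocity=.12)
robot.pause(.4)
T=toolT(); np.save("T6.npy",T); print(robot.current_time_s(),robot.current_tool_pos(),robot.current_contact_force())
im=vision.grab_frame("wrist"); np.save("w6.npy",im); save(im,"w6.png")
im=vision.grab_frame("top"); np.save("t6.npy",im); save(im,"t6.png",(75,130,235,270),5)
E
python3 m.py
```

```text
[ 0.11643271  0.31315086 -0.15938681] [0.5935073  0.19116572 0.17752466]
15.5833 [0.59516793 0.19116677 0.2596545 ] [0.09194992 0.30872522 1.38699791]
```

View pics/w6.png

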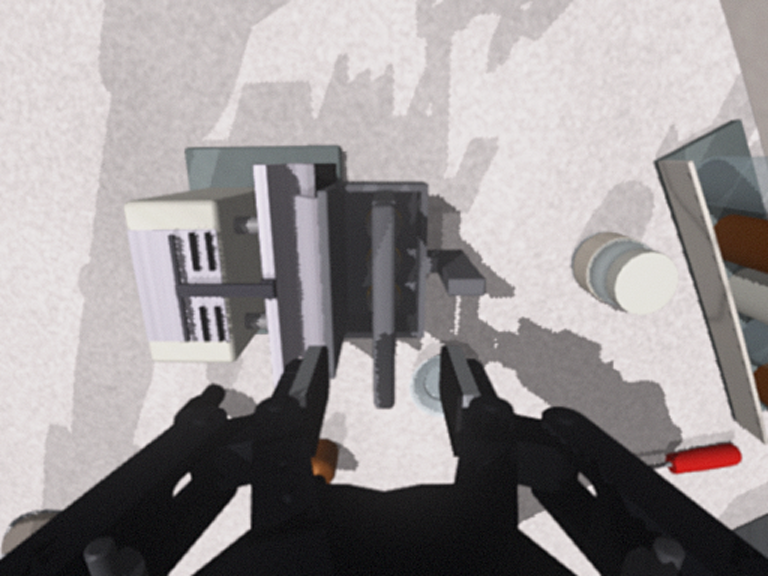

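View pics/t6.png

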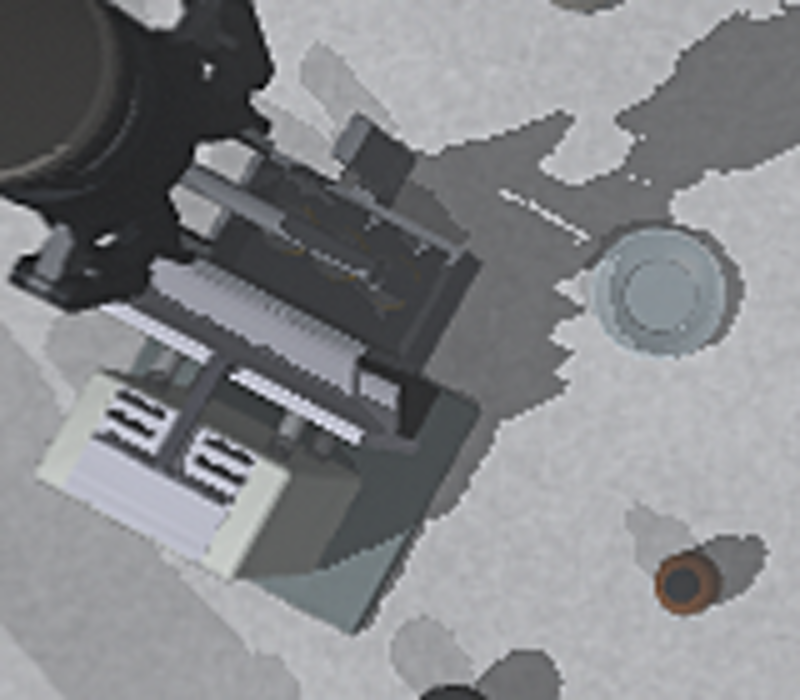

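```bash
cat > n.py <<'E'
from h import *
x=[.5358,.2242,np.radians(151)]; Rz=R.from_euler("z",x[2]).as_matrix()
loc=lambda p:((p-[x[0],x[1],0])@Rz*1000).round(1).tolist()
c=K("wrist");E=ext("wrist",c,np.load("T6.npy"))
w=lambda p:(np.array(p)+.5)/1.5-.5
print("tab top exp -108..-132, +-6",loc(onplane(c,E,w([(447,281),(485,281),(447,293),(485,293)]),.142)))
print("strip exp -5.7+-55", loc(onplane(c,E,w([(319,197),(331,376)]),.1078)))
for g in ([-.124,0,.132],[-.124,0,.19]):
  p=Rz@np.array(g)+[x[0],x[1],0]; print(p)
  for yw in (151,-29): print(yw,robot.inverse_kinematics(p.tolist(),[180,0,yw]))
E
python3 n.py
```

```text
tab top exp -108..-132, +-6 [[-107.5, -5.1, 142.0], [-131.3, -5.1, 142.0], [-107.9, 2.8, 142.0], [-131.9, 2.7, 142.0]]
strip exp -5.7+-55 [[-24.7, -53.5, 107.8], [-27.6, 81.2, 107.8]]
[0.64425284 0.16408361 0.132     ]
151 [-29.71019733  36.99868235  23.15717323  76.67372558 -14.6597622
  69.24789851  55.44531272]
-29 [ -48.13851208   47.74221201   60.27342151   77.51639388  -41.1336256
   77.70395165 -106.93714297]
[0.64425284 0.16408361 0.19      ]
151 [-29.93089662  34.67471789  24.09333331  72.15934998 -13.85031734
  75.97050985  54.68113071]
-29 [ -48.00430422   45.13864529   62.06054618   73.00416213  -39.05909604
   83.60312574 -108.77601689]
```

```bash
cat > p.py <<'E'
from h import *
x=[.5358,.2242,np.radians(151)]; Rz=R.from_euler("z",x[2]).as_matrix()
W=lambda g:(Rz@np.array(g)+[x[0],x[1],0]).tolist()
fingers.gripper_to(.42)
robot.move_to(W([-.124,-.0008,.25]),[180,0,151])
print(robot.line_to(W([-.124,-.0008,.150]),velocity=.12,f_stop=6))
print(robot.line_to(W([-.124,-.0008,.131]),velocity=.06,f_stop=4))
robot.pause(.2)
print(robot.current_tool_pos(),robot.current_contact_force(),robot.current_time_s())
im=vision.grab_frame("wrist"); save(im,"w7.png")
im=vision.grab_frame("top"); np.save("t7.npy",im); save(im,"t7.png",(75,130,235,270),5)
im=vision.grab_frame("scene"); save(im,"s7.png",(320,140,440,260),5)
E
python3 p.py
```

```text
False
False
[0.64494875 0.16480638 0.13140416] [ 0.26878589  0.23230297 -0.53977516] 18.925
```

View pics/w7.png

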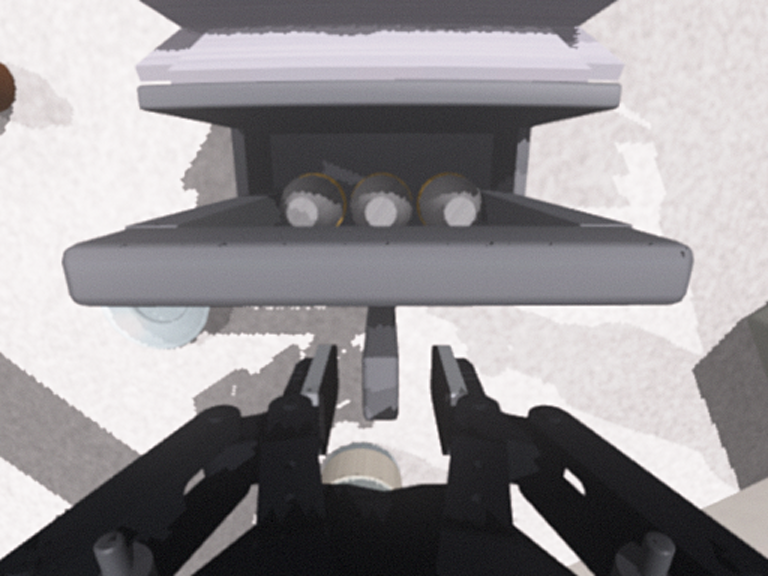

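View pics/t7.png

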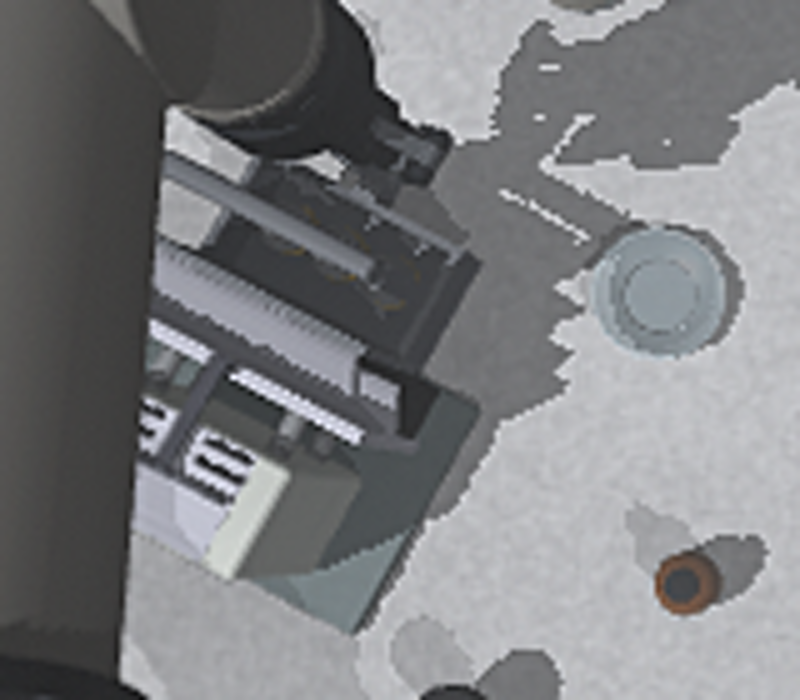

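View pics/s7.png

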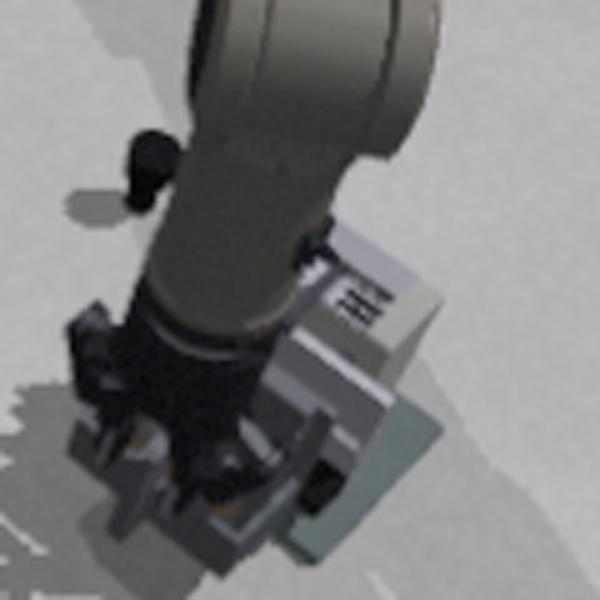

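```bash
cat > q.py <<'E'
from h import *
fingers.gripper_to(0,45); robot.pause(.3)
d=np.array([.8746,-.4848,0])
p0=np.array(robot.current_tool_pos()); f0=np.array(robot.current_contact_force()); np.save("p0.npy",np.r_[p0,f0])
print(robot.current_finger_gap(),p0,f0)
for s in (.004,.008,.012):
    r=robot.line_to((p0+d*s).tolist(),velocity=.015,f_stop=9.5); robot.pause(.1)
    p=np.array(robot.current_tool_pos()); f=np.array(robot.current_contact_force())
    print(s,r,((p-p0)@d*1000).round(1),((f-f0)@d).round(2),(f-f0).round(2),((p-p0)*1000).round(1))
    if r: break
im=vision.grab_frame("top"); np.save("t8.npy",im); save(im,"t8.png",(75,130,235,270),5)
print(robot.current_time_s())
E
python3 q.py
```

```text
0.13065838734802873 [0.6446424  0.16407124 0.13115829] [-1.59847419 -2.154879    2.33279817]
0.004 False 3.7 -1.79 [-1.69  0.64  0.84] [ 3.2 -1.8 -0. ]
0.008 False 7.5 -3.13 [-3.45  0.23  2.03] [ 6.5 -3.6 -0. ]
0.012 False 10.6 -4.57 [-4.46  1.4   2.39] [ 9.3 -5.1 -0. ]
21.3333
```

View pics/t8.png

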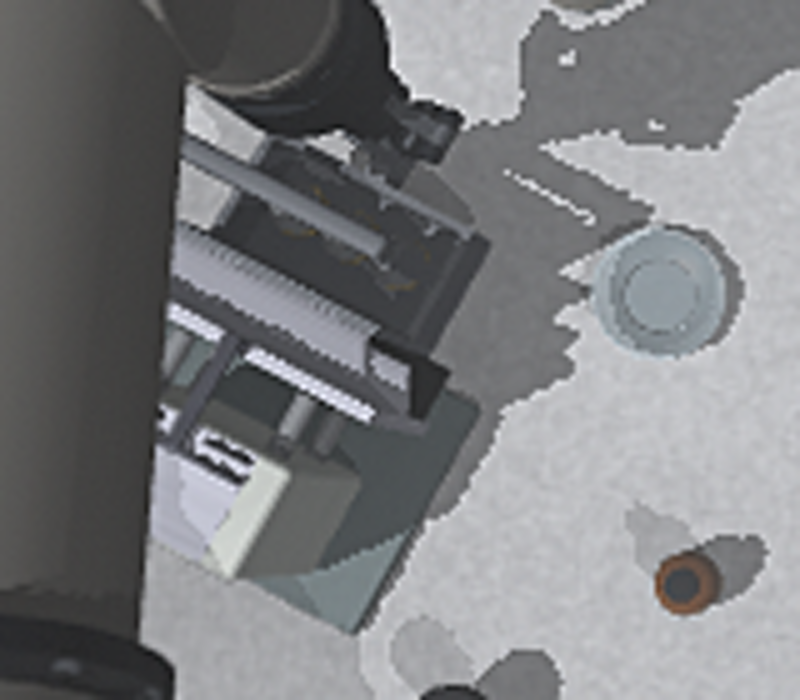

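```bash
cat > r.py <<'E'
from h import *
d=np.array([.8746,-.4848,0]); q=np.load("p0.npy"); p0,f0=q[:3],q[3:]
def rep(s):
    p=np.array(robot.current_tool_pos()); f=np.array(robot.current_contact_force())
    print(s,robot.current_time_s(),((p-p0)@d*1000).round(1),((f-f0)@d).round(2),(f-f0).round(2),((p-p0)*1000).round(1))
print(robot.line_to((p0+d*.0165).tolist(),velocity=.015,f_stop=5)); rep("a")
robot.pause(.5); rep("b")
im=vision.grab_frame("top"); np.save("t9.npy",im); save(im,"t9.png",(75,130,235,270),5)
im=vision.grab_frame("scene"); np.save("s9.npy",im); save(im,"s9.png",(340,160,440,260),6)
E
python3 r.py
```

```text
False
a 21.7833 14.3 -6.23 [-6.4   1.31  2.62] [12.5 -6.8 -0. ]
b 22.2833 14.2 -6.75 [-6.72  1.8   4.03] [12.5 -6.8 -0.1]
```

View pics/t9.png

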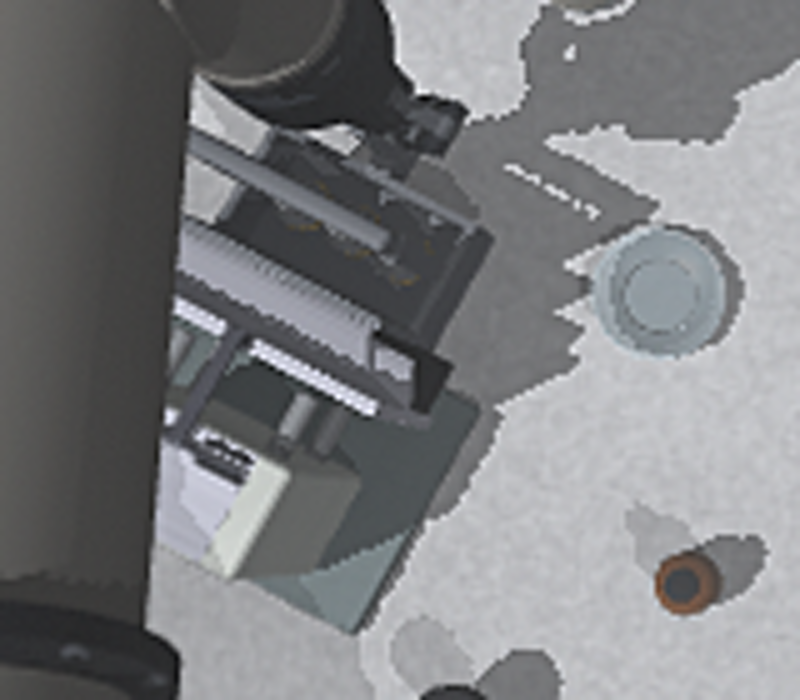

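View pics/s9.png

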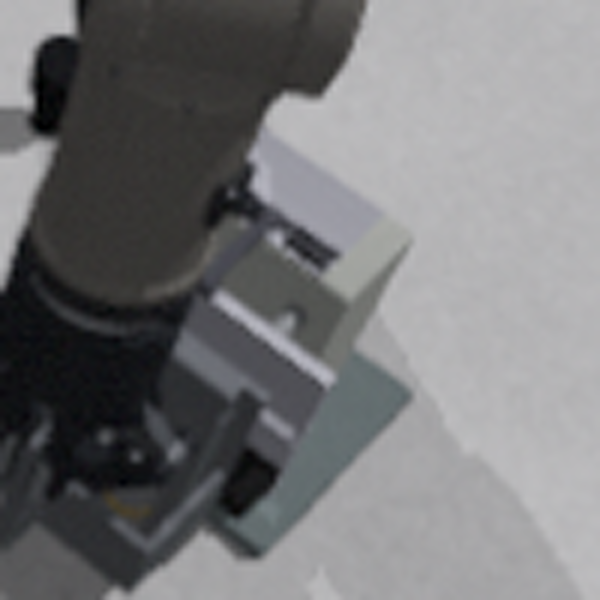

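```bash
cat > s.py <<'E'
from h import *
d=np.array([.8746,-.4848,0]); q=np.load("p0.npy"); p0,f0=q[:3],q[3:]
def rep(s):
    p=np.array(robot.current_tool_pos()); f=np.array(robot.current_contact_force())
    print(s,robot.current_time_s(),((p-p0)@d*1000).round(1),((f-f0)@d).round(2),(f-f0).round(2),((p-p0)*1000).round(1))
ct=K("top");Et=ext("top",ct);t=lambda p:(np.array(p)+.5)/5-.5+[75,130]
w=onplane(ct,Et,t([(363,440),(378,408)]),.14); print("carriage moved mm",((w[1]-w[0])@d*1000).round(1))
robot.pause(1.0); rep("held")
robot.line_to(p0.tolist(),velocity=.02); robot.pause(.4); rep("back")
im=vision.grab_frame("top"); save(im,"t10.png",(75,130,235,270),5)
E
python3 s.py
```

```text
carriage moved mm 16.6
held 23.3833 14.2 -8.29 [-8.25  2.22  3.52] [12.5 -6.8 -0. ]
back 24.7583 0.2 0.71 [ 0.85  0.06 -0.8 ] [ 0.2 -0.1  0. ]
```

View pics/t10.png

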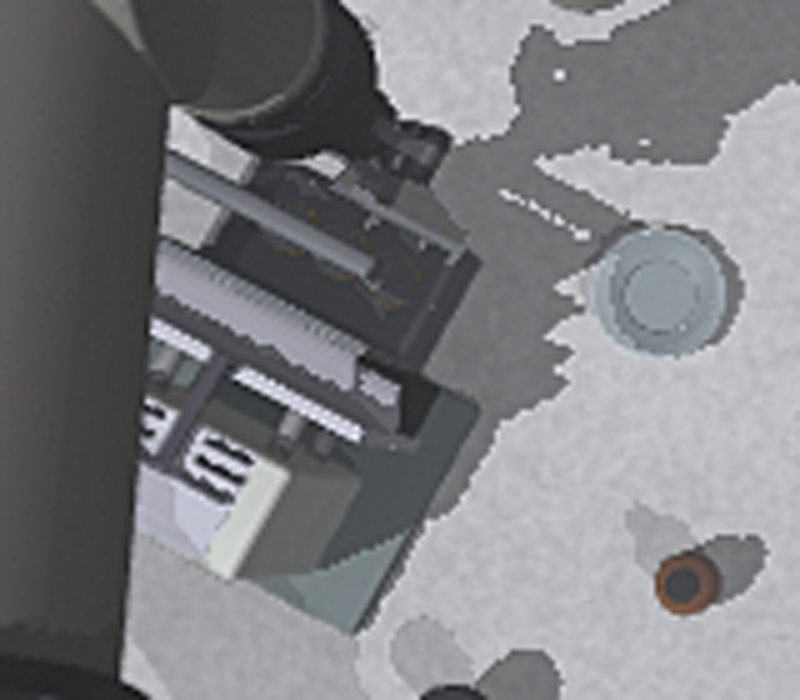

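```bash
cat > u.py <<'E'
from h import *
fingers.gripper_to(.42); robot.pause(.2)
p=np.array(robot.current_tool_pos()); print(p,robot.current_contact_force())
robot.line_to((p+[0,0,.13]).tolist(),velocity=.12,f_stop=10); robot.pause(.5)
T=toolT(); im=vision.grab_frame("wrist"); save(im,"w11.png")
im=vision.grab_frame("top"); save(im,"t11.png",(75,130,235,270),5); save(im,"t11f.png")
print(robot.current_time_s(),robot.current_tool_pos(),robot.current_contact_force())
E
python3 u.py
```

```text
[0.64467015 0.1642506  0.13114618] [-0.1448176  -0.1543865   0.35371841]
27.2 [0.64469649 0.16420536 0.26116659] [-0.39557822  0.32072676 -0.62948843]
```

View pics/w11.png

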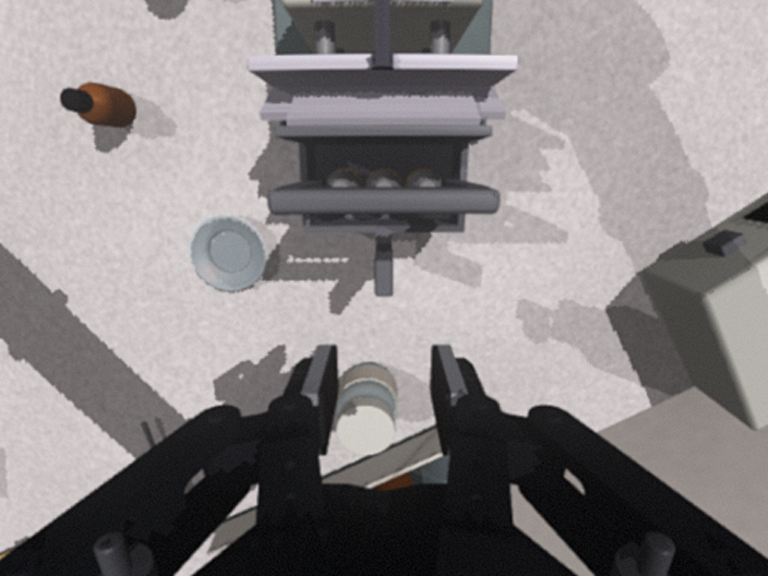

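View pics/t11.png

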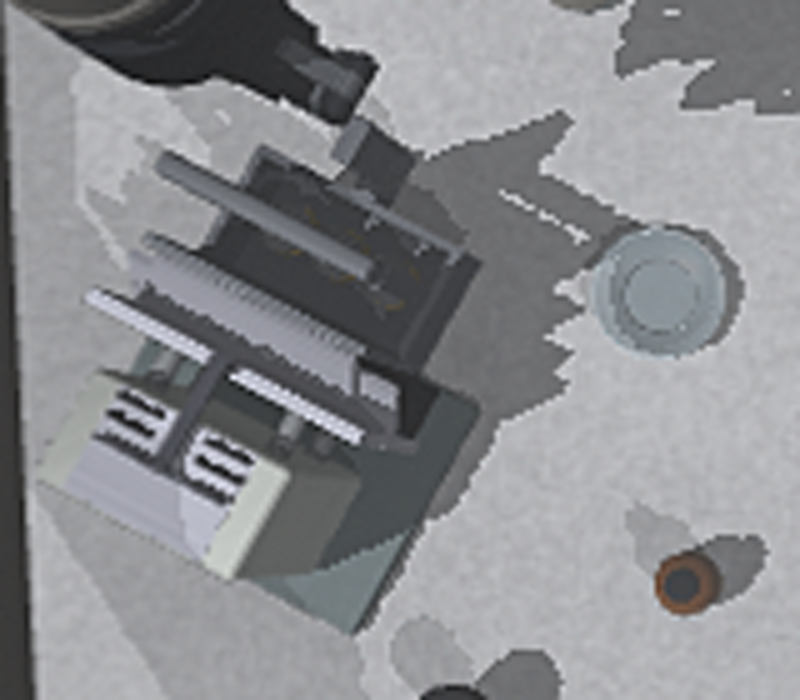

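View pics/t11f.png

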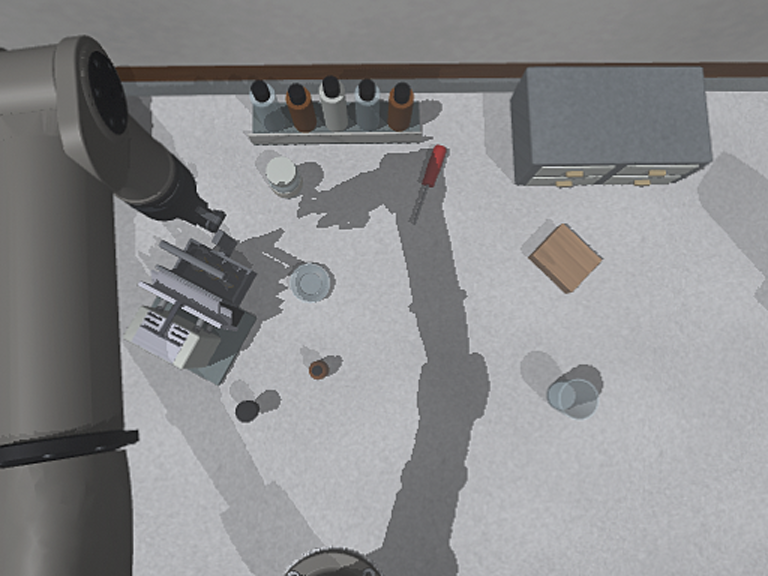

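The caddy is hanging square and home. The carriage is back at rest, the gripper is clear, and the bystanders are where they started.

```bash
python3 -c "
from station import *
from station import workorder,robot
print(workorder.close_job(),robot.current_time_s())"
```

```text
the job is handed in; nothing more can be done
the job is handed in; nothing more can be done
```

The caddy is hung on the stand and the tug is done. I handed the job in at about 27 s; no verdict is reported.

**Hanging:** I picked the caddy up by its bar and lowered it onto the cleat. Contact came at TCP height 179.7 mm, against 179.5 mm predicted for fully home. I then let go, and pictures afterwards showed it hanging square and near the middle of the lip.

**Tug:** I pinched the front tab and pulled straight out. The TCP moved 14.2 mm, and the force read 6.2–8.3 N (about 7 N expected from the spring). I held it there for about 1.6 s, then eased it back to within 0.2 mm of the start.

**Last checks:** The final pictures show the caddy hooked and upright, and the carriage in its rest position. The gripper is clear above it, and the bystanders look unmoved in the top view.

**Disagreements:**
- A rough top-camera estimate put the carriage travel at 16.6 mm, not 14.2 mm; both lie between the ribs.
- My first camera fits of the caddy and stand were about 4 mm off, because I had picked the outer edges of the plates. I corrected this before the grasp.

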